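# Stand the slumped picture back on its easel

## Robot

A 7-joint arm with a two-finger parallel gripper is mounted at the origin on the work surface. World frame = base frame: x ahead of the robot, y to its left, z up, the work surface at z = 0. Lengths are in m, angles in rad, forces in N, time in s.
With the tool pointing down it reaches from about 0.425 to 0.925 m from the base axis. Payload 6.8 kg.
Tool frame: the origin (TCP) lies midway between the tips of the shut fingers; the grasp point (between the pads) lies 19 mm behind it (r.grip_depth is the distance from the TCP to the grasp point, in m); z points along the fingers, y is the line along which they close (so a half turn about z gives the same grasp; the last joint's range is limited). The gripper opens to 85 mm and grips with 20 to 120 N. Pads are 22 mm wide; open, the fingers measure 114 mm over their backs; the gripper's body (76 mm by 85 mm) begins 54 mm behind the grasp point. The pads swing forward as they close: fully open they stand 13 mm farther back than shut.
Start: joints at [-1.241, 0.477, 0.022, 1.555, -0.011, 1.109, -0.083], TCP at [0.286, 0.611, 0.231] pointing down, gripper open.
Joint ranges: [-2.96, 2.96], [-0.34, 2.1], [-1.41, 1.46], [0.24, 2.44], [-1.37, 4.51], [0.17, 1.92], [-2.96, 2.96]. Speed limits (rad/s): [2.39, 2.39, 3.14, 3.14, 3.14, 3.14, 3.14].

## Interface

Orientations are given as a rotation vector (axis times angle).
In Python, from bench import telemetry, grab_frame, calibration, order, silhouettes, r gives the robot as it stands.
- The arm moves only by the tool apply_moves, never from a script. Its argument "moves" is a list of rows, each a list of 7 numbers: the turn, a rotation vector about the tool's x, y, z scaled (see below), then the shift along the tool's x, y, z scaled (see below), then the opening, from -1 (shut) to 1 (fully open). A call has exactly 8 rows; each row shifts and turns the commanded pose from where the row before left it, along the tool's axes as they then stand; what a row does not reach is not made up. The controller multiplies each number of a shift by 1000 mm and each number of a turn by 6 degrees. A row lasts 1/12 s, in which the tool goes at most 41.7 mm and 7.16 degrees, less where a joint would pass 70% of its speed; a pose out of reach is approached as far as the arm can. A call with a number of a shift or a turn outside -1 to 1 is refused whole. A call with a gripper value outside its range is refused whole. The fingers move at their own pace and stop on an object; "grip_force" is the grip in N (left out, the last holds). Time passes only in rows, so rows that do not move let the fingers close, or fill a call up. It gives the time, the measured TCP pose, the force, the opening and the grip force at its end, in the units of the state.
- telemetry.get_obs(): the state, without advancing time (a new reading comes with each control period).
- grab_frame(name): name is "side" or "top"; returns the picture (384x512x3 uint8, blue, green, red); there is no depth.
- calibration(name): a dict with "fx", "fy", "cx", "cy" (pixels), "world_from_camera" (4x4, takes a point from camera to world coordinates). Camera axes: x right, y down, z forward; pixel columns grow to the right and rows downward; lengths in m; the calibration is good to about 2 mm. A picture is of the moment at which its call begins. calibration takes no time and is no camera call.
- order.hand_in(): hands the job in; it is judged then, once.
Trained networks look in the newest picture that a camera, given by its name, has taken for a name from the list of things; names that differ only in an ending like _2 or _b are one class to them, and where a whole thing is asked for, a point or a joint stands for the part that bears it (a point fixed in the world has none). Each returns a list of dicts, best first, with "p" (0 to 1); they miss things now and then, are a little off and sometimes report something else, mostly with a low value. They report only what shows in the picture. A call takes as long as a camera call. They do not tell look-alikes from the thing itself.
- silhouettes(thing, camera): "mask" (384x512 bool, what is visible of it) and "extent" ([centre column, centre row, width, height] in pixels, round what is visible of it).
The state is a dict: "clock": time; "joints": joint angles; "qvel": joint speeds; "tau": joint torques, N m; "tcp_pos": TCP position; "orientation": TCP orientation; "contact_force": force on the tool from outside, world axes, zero at the start; "moment": the same for the moment, N m; "grip_width": finger opening in m; "gripper_force": force on a finger pad.
Only numpy, scipy, OpenCV 4.12 (cv2) and the standard library are available. Lean on these libraries where they do the work, as an engineer would, in place of code of your own. Each camera call takes 0.05 s, during which the arm holds its last target. There are 200 camera calls.

## Task

The framed picture has slumped forward on its display easel and lies against the marble tealight block. First push its top edge back, without lifting it off the ledge or shoving it hard, until it leans against the easel's back posts; then nudge its side edge so that it slides along the ledge and stands centred on the easel's brass mark. Leave the tealight block, the glass, the bell, the dish and the plate where they are.

Things in the scene. Friction and masses are not known exactly. Their poses are not given: they have to be found in the camera images.
- easel: Dark wooden display easel, fixed. Origin on the table under the middle of its ledge; x to its back (front faces roughly the robot), y along the ledge, z up. Ledge: bar 260 mm long, x -22 to 30 mm, top 20 mm above the table; a lip along its front, x -22 to -14 mm, is 10 mm higher. A strut stands behind its middle, to x = 101 mm.
- easel_mark (a point): Brass mark, 12 mm wide, on the front and top of the easel's lip, at the middle of the ledge (easel x -24, y 0, z 18 mm): where the picture's middle belongs. A brass plate, 40 mm wide, marks the same middle on the ledge's back.
- easel_back (a point): Point midway between the easel's two back posts, in the plane of their front faces, 140 mm above the table at their top ends (easel x 43, y 0 mm). The posts are 22 mm wide, at y = +55 and -55 mm; from x = 14 mm on the ledge top they lean back 14 degrees.
- picture: Loose light-framed picture (blue and white plate on green; back plain green), a flat panel 18 mm thick (x), 190 wide (y), 150 high (z), 0.28 to 0.52 kg. Origin: centre of its underside; z to its top, front is -x. Its foot stands on the ledge between lip and posts, 28 to 48 mm off centre to the easel's +y. It leans 30 degrees forward, its face on the tealight block.
- picture_top (a point): Middle of the picture's top edge (150 mm along its z): about 155 mm above the table when slumped, 170 upright, 168 at rest. Only when pushed more than 7 degrees back past upright does the picture fall back on the posts, to rest 14 to 19 degrees back. It slides along the ledge at 1 to 5 N; pushing its side above 150 mm may tip it.
- tealight: Round white marble tealight block, 80 mm diameter, 65 mm high, 0.9 kg, loose, standing in front of the easel under the slumped picture. Origin at the centre of its underside. Leave it.
- votive: Amber glass votive cup, 68 mm diameter, 85 mm high, in front of the easel's right (-y) end. Origin at the centre of its underside. Leave it.
- bell: Small brass hand bell, 44 mm diameter, 64 mm high, in front of the easel's left (+y) end. Origin at the centre of its underside. Leave it.
- dish: Terracotta bowl-shaped dish, 110 mm diameter, 28 mm high, on the left of the table. Origin at the centre of its underside. Leave it.
- plate: Blue plate, 140 mm diameter, 18 mm high, on the right of the table. Origin at the centre of its underside. Leave it.
Things that resemble listed ones, but are neither listed nor needed, are in the scene too. Leave any orange, pink or purple look-alike of the picture alone.

How it is judged:
By the outcome, as a careful person would: the job done as asked, in the order asked, and still so for the second after the job is handed in, with the robot touching nothing.
It also fails if it takes over 58 s, if anything falls off the work surface, if the arm or the gripper's body presses on something with over 40 N, if the wrist force passes 120 N, or if a joint passes its speed limit or range.

## Working session

There is one attempt and no reset: what is moved stays moved. The work goes in short steps, Python scripts to look and compute and a tool call to move; the robot and the scene stay as the last step left them, time stands still between calls to the robot, and variables do not carry over. Pictures are saved under pics/ and viewed, at most 11 in all, crops included, and the job is handed in when it is done.

Besides the shell and the picture viewer there is one more tool, called after ">>>" by a JSON object that holds its "method" and its "body", one argument or row to a line. apply_moves: Moves the arm, as the interface text tells. Its arguments: {"type":"object","properties":{"moves":{"type":"array"},"grip_force":{"type":"number"}},"required":["moves"]}

```bash
mkdir -p pics; ls
python3 - <<'E'
from bench import telemetry, grab_frame, calibration, order, silhouettes, r
import cv2,numpy as np
for n in("side","top"):
    cv2.imwrite(f"pics/a_{n}.png",grab_frame(n)); c=calibration(n); print(n,c["fx"],c["cx"],c["cy"],np.round(c["world_from_camera"],3).tolist())
    for t in("picture","easel","tealight","votive","bell"):
        print(t,[(round(d["p"],2),np.round(d["extent"]).tolist()) for d in silhouettes(t,n)][:3])
print(telemetry.get_obs())
E
```

```text
pics
side 442.9681506165754 259.4805939688067 185.36477592088673 [[-0.986, -0.108, 0.127, 0.217], [-0.166, 0.625, -0.763, 1.168], [0.003, -0.773, -0.634, 1.124], [0.0, 0.0, 0.0, 1.0]]
picture [(0.77, [302.0, 250.0, 25.0, 24.0]), (0.63, [153.0, 222.0, 63.0, 47.0]), (0.61, [228.0, 187.0, 42.0, 50.0])]
easel [(0.78, [223.0, 184.0, 39.0, 63.0])]
tealight [(0.8, [236.0, 198.0, 21.0, 31.0]), (0.46, [226.0, 187.0, 40.0, 54.0])]
votive [(0.65, [262.0, 165.0, 12.0, 26.0])]
bell [(0.64, [226.0, 228.0, 9.0, 18.0])]
top 350.82736157789043 253.21342417157007 200.51706360343476 [[0.012, -0.997, 0.082, 0.321], [-1.0, -0.01, 0.023, -0.068], [-0.022, -0.082, -0.996, 1.373], [0.0, 0.0, 0.0, 1.0]]
picture [(0.87, [330.0, 268.0, 50.0, 40.0]), (0.84, [225.0, 114.0, 61.0, 54.0]), (0.69, [208.0, 229.0, 61.0, 54.0])]
easel [(0.78, [274.0, 161.0, 65.0, 30.0])]
tealight [(0.51, [259.0, 185.0, 16.0, 10.0])]
votive [(0.7, [311.0, 196.0, 21.0, 18.0])]
bell [(0.38, [220.0, 182.0, 9.0, 12.0])]
{'clock': 0.6, 'joints': array([-1.24109272,  0.4769851 ,  0.02240716,  1.55539016, -0.01146028,
        1.10931592, -0.08307452]), 'qvel': array([-0.00126134, -0.00050014, -0.00031743, -0.0006336 , -0.00141485,
       -0.00072829,  0.00099606]), 'tau': array([-7.78351223e-04, -5.96011233e+01,  1.60537485e+00, -2.81431675e+01,
        1.24856445e-02,  1.73983219e-03, -3.29472061e-05]), 'tcp_pos': array([0.28618324, 0.61135031, 0.23132222]), 'orientation': array([6.82190752e-01, 3.06660061e+00, 4.16475292e-05]), 'contact_force': array([ 0.27038699, -1.25989478,  0.16453962]), 'moment': array([-0.00367203,  0.03016492,  0.0107497 ]), 'gripper_force': 0.0, 'grip_width': 0.08553976416453535}
```

View pics/a_side.png

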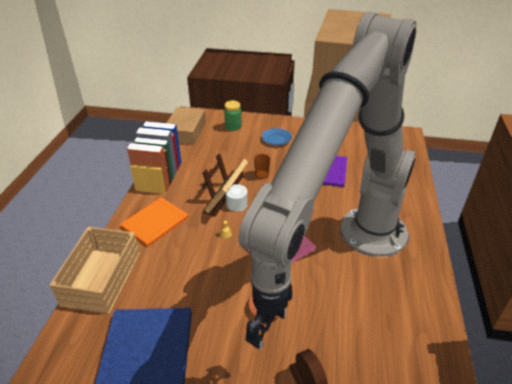

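View pics/a_top.png

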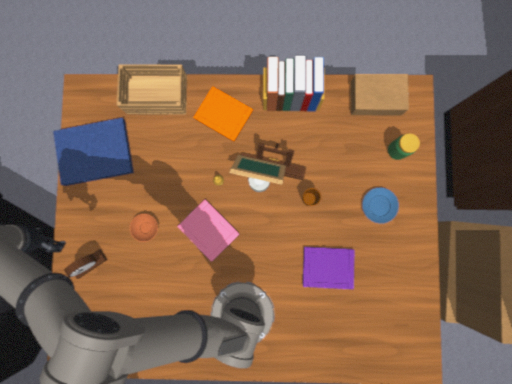

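The side view shows the easel with the slumped picture near (228,187), the tealight at (236,198), the bell at (226,230) and the votive at (262,165). In the top view the picture is near (260,168), the easel at (275,160), the tealight at (259,184), the bell at (219,180) and the votive at (311,197). I'll enlarge both.

Run:
```python
import cv2,numpy as np
a=cv2.imread("pics/a_side.png")[145:245,185:285]; b=cv2.imread("pics/a_top.png")[130:215,205:325]
a=cv2.resize(a,(600,600),interpolation=2); b=cv2.resize(b,(800,567),interpolation=2)
cv2.imwrite("pics/b_side.png",a);cv2.imwrite("pics/b_top.png",b)
```

```text
(no output)
```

View pics/b_side.png

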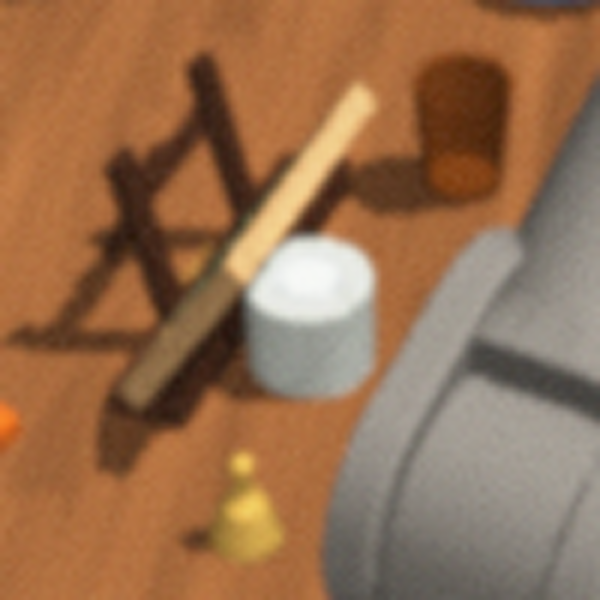

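View pics/b_top.png

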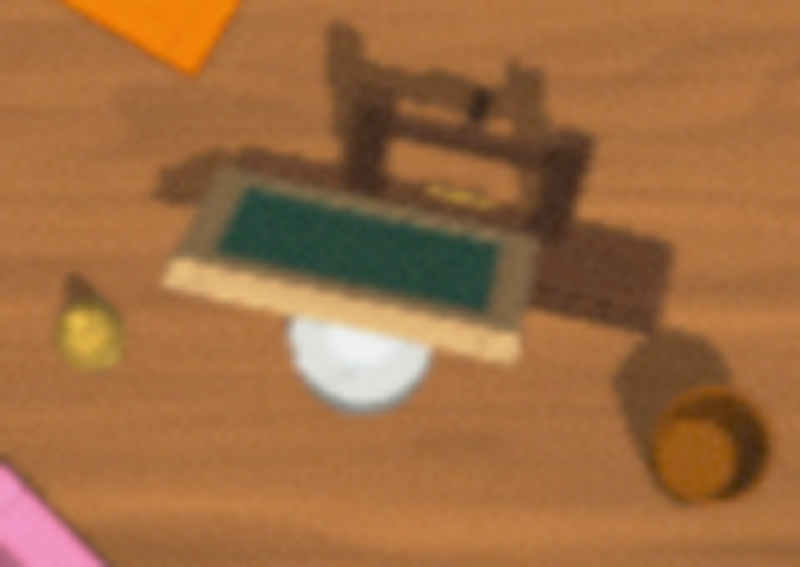

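```bash
cat > h.py <<'E'
import numpy as np
from bench import calibration
C={n:calibration(n) for n in("side","top")}
def proj(P,n):
    c=C[n];T=np.linalg.inv(c["world_from_camera"]);P=np.atleast_2d(P);q=P@T[:3,:3].T+T[:3,3]
    return np.c_[c["fx"]*q[:,0]/q[:,2]+c["cx"],c["fy"]*q[:,1]/q[:,2]+c["cy"]]
def back(u,v,z,n):
    c=C[n];T=c["world_from_camera"];d=T[:3,:3]@[(u-c["cx"])/c["fx"],(v-c["cy"])/c["fy"],1]
    return T[:3,3]+d*(z-T[2,3])/d[2]
def top(u,v,z): return back(205+u/6.667-.43,130+v/6.667-.43,z,"top")
def side(u,v,z): return back(185+u/6-.4,145+v/6-.4,z,"side")
def ew(p,e): # easel->world
    c,s=np.cos(e[2]),np.sin(e[2]);p=np.atleast_2d(p);return np.c_[e[0]+c*p[:,0]-s*p[:,1],e[1]+s*p[:,0]+c*p[:,1],p[:,2]]
E
cat > fit.py <<'E'
from h import *
from scipy.optimize import least_squares
obs=[((672,240),(30,-130,20)),((655,332),(-22,-130,15)),((593,138),(43,-66,140)),((460,190),(31,0,18)),((240,150),(30,130,20))]
px=np.array([(205+u/6.667-.43,130+v/6.667-.43) for (u,v),_ in obs]);P=np.array([p for _,p in obs])/1000
f=lambda e:(proj(ew(P,e),"top")-px).ravel()
s=least_squares(f,[.55,-.1,0],loss="soft_l1");print("easel",s.x.round(4),f(s.x).round(1))
s.x.dump("easel.npy")
w=[top(180,258,.155),top(527,332,.155),top(163,285,.146),top(518,362,.146)]
for p in w:
    d=p[:2]-s.x[:2];c,k=np.cos(s.x[2]),np.sin(s.x[2]);print("pic top",p.round(3),"easel",np.round([c*d[0]+k*d[1],-k*d[0]+c*d[1]],3))
for n,p in(("teal",top(362,350,.065)),("tealS",side(312,275,.065)),("votive",top(710,447,.085)),("votS",side(463,75,.085)),("bell",top(90,330,.06)),("bellS",side(241,465,.06)),
 ("picS lefttop",side(135,400,.155)),("picS right top",side(362,95,.155))):
    d=p[:2]-s.x[:2];print(n,p.round(3),np.round([c*d[0]+k*d[1],-k*d[0]+c*d[1]],3))
E
python3 fit.py
```

```text
easel [ 0.5674 -0.1069 -0.204 ] [ 0.5 -0.2  0.2 -0.8 -0.3  1.7 -0.4  0.3  0.1 -0.5]
pic top [0.533 0.037 0.155] easel [-0.063  0.134]
pic top [ 0.496 -0.146  0.155] easel [-0.063 -0.053]
pic top [0.52  0.047 0.146] easel [-0.077  0.141]
pic top [ 0.481 -0.142  0.146] easel [-0.078 -0.051]
teal [ 0.497 -0.059  0.065] [-0.078  0.033]
tealS [ 0.507 -0.062  0.065] [-0.068  0.032]
votive [ 0.443 -0.251  0.085] [-0.093 -0.167]
votS [ 0.445 -0.26   0.085] [-0.089 -0.174]
bell [0.508 0.096 0.06 ] [-0.099  0.187]
bellS [0.514 0.105 0.06 ] [-0.095  0.197]
picS lefttop [0.555 0.161 0.155] [-0.067  0.26 ]
picS right top [ 0.488 -0.132  0.155] [-0.073 -0.041]
```

Fits agree: easel at (0.567, -0.107) with yaw -11.7°, and the picture about 42 mm off to +y. I'll align the tool (x = -easel x, y = easel y) and travel round to the front.

>>> {"method": "apply_moves", "body": {
  "moves": [
    [0,0,-0.74,0,0,0,1],
    [0,0,-0.74,0,0,0,1],
    [0,0,-0.74,0,0,0,1],
    [0,0,0,-0.015,-0.03,0,1],
    [0,0,0,-0.015,-0.03,0,1],
    [0,0,0,-0.015,-0.03,0,1],
    [0,0,0,-0.015,-0.03,0,1],
    [0,0,0,-0.015,-0.03,0,1]
  ]
}}

```text
clock: 1.27
tcp_pos: [0.3293, 0.4477, 0.2314]
orientation: [0.322, 3.125, 0.0]
contact_force: [1.2, 0.2, 0.5]
grip_width: 0.0855
gripper_force: 0.0
```

>>> {"method": "apply_moves", "body": {
  "moves": [
    [0,0,0,-0.015,-0.03,0,1],
    [0,0,0,-0.015,-0.03,0,1],
    [0,0,0,-0.015,-0.03,0,1],
    [0,0,0,-0.015,-0.03,0,1],
    [0,0,0,-0.015,-0.03,0,1],
    [0,0,0,-0.015,-0.03,0,1],
    [0,0,0,-0.015,-0.03,0,1],
    [0,0,0,-0.015,-0.03,0,1]
  ]
}}

```text
clock: 1.93
tcp_pos: [0.3978, 0.1882, 0.2316]
orientation: [0.322, 3.124, 0.001]
contact_force: [0.5, -0.2, 0.2]
grip_width: 0.0854
gripper_force: 0.0
```

```bash
cat > rem.py <<'E'
import sys;from h import *
from bench import telemetry
from scipy.spatial.transform import Rotation as R
e=np.load("easel.npy",allow_pickle=True).astype(float);o=telemetry.get_obs()
t=np.array([float(a) for a in sys.argv[1:4]])
m=R.from_rotvec(o["orientation"]);c,s=np.cos(e[2]),np.sin(e[2])
g=R.from_matrix(np.array([[-c,-s,0],[-s,c,0],[0,0,-1]]))
d=m.inv().apply(ew(t,e)[0]-o["tcp_pos"])
p=o["tcp_pos"];q=p[:2]-e[:2]
print("t",round(o["clock"],2),"easel tcp",np.round([c*q[0]+s*q[1],-s*q[0]+c*q[1],p[2]],4),"shift",d.round(4),"turn",((m.inv()*g).as_rotvec()*30/np.pi).round(3),"F",g.inv().apply(o["contact_force"]).round(1))
E
python3 rem.py -.115 .042 .117
```

```text
t 1.93 easel tcp [-0.2259  0.2547  0.2316] shift [-0.1111 -0.2126  0.1145] turn [ 0.007  0.005 -0.012] F [-0.5 -0.1 -0.2]
```

>>> {"method": "apply_moves", "body": {
  "moves": [
    [0,0,0,-0.015,-0.03,0,1],
    [0,0,0,-0.015,-0.03,0,1],
    [0,0,0,-0.015,-0.03,0,1],
    [0,0,0,-0.015,-0.03,0,1],
    [0,0,0,-0.015,-0.03,0,1],
    [0,0,0,-0.015,-0.03,0,1],
    [0,0,0,0,0,0,1],
    [0,0,0,0,0,0,1]
  ]
}}

```text
clock: 2.6
tcp_pos: [0.4492, -0.0065, 0.2315]
orientation: [0.329, 3.124, 0.0]
contact_force: [0.1, 1.0, -0.2]
grip_width: 0.0855
gripper_force: 0.0
```

```bash
python3 rem.py -.115 .042 .117
python3 - <<'E'
from bench import *
import cv2
for n,s in(("side",(slice(125,245),slice(165,325))),("top",(slice(120,220),slice(195,335)))):
    i=grab_frame(n)[s]; cv2.imwrite(f"pics/c_{n}.png",cv2.resize(i,None,fx=5,fy=5,interpolation=2))
E
```

```text
t 2.6 easel tcp [-0.1361  0.0744  0.2315] shift [-0.0212 -0.0323  0.1145] turn [ 0.001  0.005 -0.055] F [0.1 1.  0.2]
```

View pics/c_side.png

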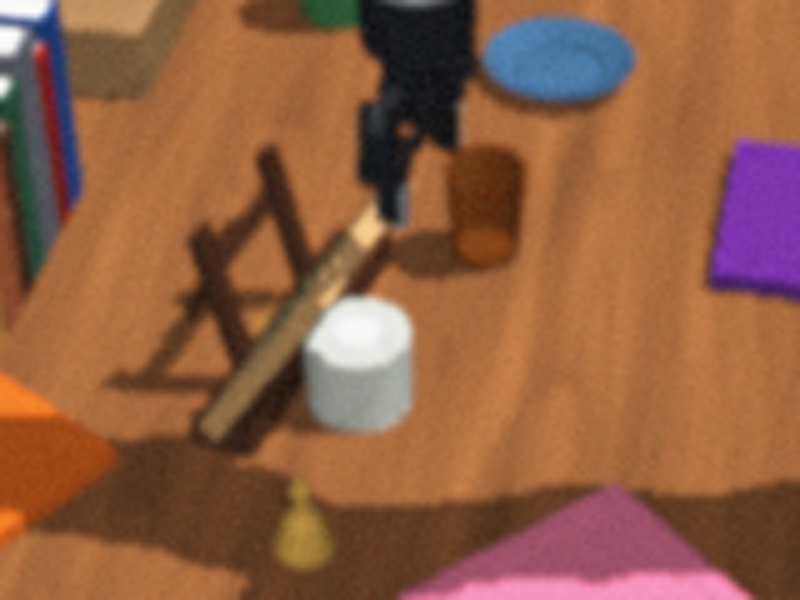

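The side view shows the gripper in front of and above the picture, with a fingertip near (395,215). The picture is still on the tealight and nothing has been touched. Next I align in y and descend in front of it.

>>> {"method": "apply_moves", "body": {
  "moves": [
    [0,0,-0.05,-0.005,-0.016,0,1],
    [0,0,0,-0.005,-0.016,0,1],
    [0,0,0,0,0,0.03,1],
    [0,0,0,0,0,0.03,1],
    [0,0,0,0,0,0.03,1],
    [0,0,0,0,0,0.024,1],
    [0,0,0,0,0,0,1],
    [0,0,0,0,0,0,1]
  ]
}}

```text
clock: 3.37
tcp_pos: [0.4515, -0.0371, 0.1168]
orientation: [-0.311, -3.123, 0.001]
contact_force: [0.1, -0.2, 0.2]
grip_width: 0.0852
gripper_force: 0.0
```

```bash
python3 rem.py -.021 .042 .117
python3 - <<'E'
from bench import *
import cv2
a=[]
for n,s in(("side",(slice(140,240),slice(185,285))),("top",(slice(120,220),slice(210,310)))):
    a.append(cv2.resize(grab_frame(n)[s],(400,400),interpolation=2))
cv2.imwrite("pics/d.png",cv2.hconcat(a))
E
```

```text
t 3.37 easel tcp [-0.1277  0.0449  0.1168] shift [-0.1066 -0.0036 -0.0005] turn [-0.007 -0.026  0.056] F [-0.2 -0.2 -0.2]
```

View pics/d.png

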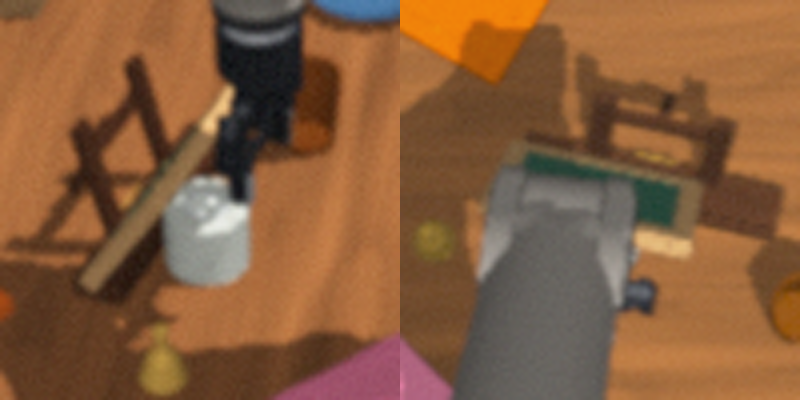

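The fingers stand just in front of the picture's face (side half, fingertip at (240,195)) and clear the tealight. Now the slow push.

>>> {"method": "apply_moves", "body": {
  "moves": [
    [0,0,0.05,-0.005,-0.003,0,1],
    [0,0,0,-0.005,0,0,1],
    [0,0,0,-0.005,0,0,1],
    [0,0,0,-0.005,0,0,1],
    [0,0,0,-0.005,0,0,1],
    [0,0,0,-0.005,0,0,1],
    [0,0,0,-0.005,0,0,1],
    [0,0,0,-0.005,0,0,1]
  ]
}}

```text
clock: 4.13
tcp_pos: [0.4906, -0.0493, 0.1171]
orientation: [-0.322, -3.123, -0.0]
contact_force: [-3.8, 0.9, 2.7]
grip_width: 0.0853
gripper_force: 1.7
```

>>> {"method": "apply_moves", "body": {
  "moves": [
    [0,0,0,-0.004,0,0,1],
    [0,0,0,-0.004,0,0,1],
    [0,0,0,-0.004,0,0,1],
    [0,0,0,-0.004,0,0,1],
    [0,0,0,-0.004,0,0,1],
    [0,0,0,-0.004,0,0,1],
    [0,0,0,-0.004,0,0,1],
    [0,0,0,-0.004,0,0,1]
  ]
}}

```text
clock: 4.8
tcp_pos: [0.5228, -0.0558, 0.1173]
orientation: [0.322, 3.125, 0.0]
contact_force: [-0.6, -0.1, 1.2]
grip_width: 0.085
gripper_force: 0.5
```

```bash
python3 rem.py .01 .042 .117
python3 - <<'E'
from bench import *
import cv2
a=[]
for n,s in(("side",(slice(140,240),slice(185,285))),("top",(slice(120,220),slice(210,310)))):
    a.append(cv2.resize(grab_frame(n)[s],(400,400),interpolation=2))
cv2.imwrite("pics/e.png",cv2.hconcat(a))
E
```

```text
t 4.8 easel tcp [-0.054   0.041   0.1173] shift [-0.064   0.001   0.0004] turn [ 0.001  0.005 -0.011] F [ 0.5 -0.2 -1.2]
```

View pics/e.png

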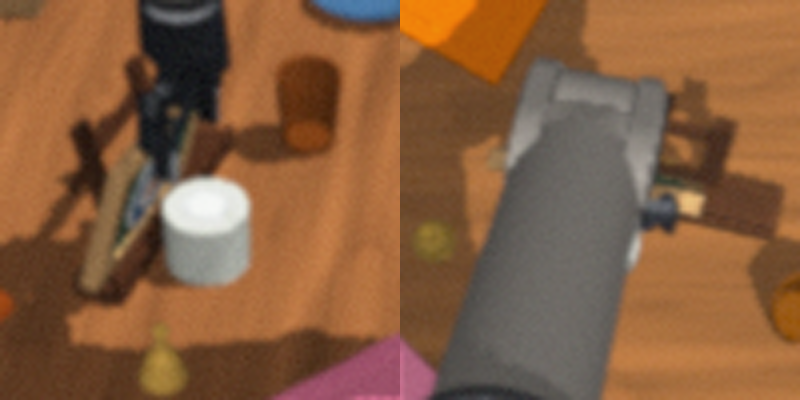

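The picture has risen off the tealight to near upright, with its foot still on the ledge at (90,285) in the side half. I'll keep pushing.

>>> {"method": "apply_moves", "body": {
  "moves": [
    [0,0,0,-0.004,0,0,1],
    [0,0,0,-0.004,0,0,1],
    [0,0,0,-0.004,0,0,1],
    [0,0,0,-0.004,0,0,1],
    [0,0,0,-0.004,0,0,1],
    [0,0,0,-0.004,0,0,1],
    [0,0,0,-0.004,0,0,1],
    [0,0,0,-0.004,0,0,1]
  ]
}}

```text
clock: 5.57
tcp_pos: [0.5544, -0.0625, 0.1176]
orientation: [0.322, 3.124, -0.0]
contact_force: [-0.2, -0.3, 3.3]
grip_width: 0.0855
gripper_force: 0.4
```

>>> {"method": "apply_moves", "body": {
  "moves": [
    [0,0,0,-0.003,0,0,1],
    [0,0,0,-0.003,0,0,1],
    [0,0,0,-0.003,0,0,1],
    [0,0,0,-0.003,0,0,1],
    [0,0,0,-0.002,0,0,1],
    [0,0,0,-0.002,0,0,1],
    [0,0,0,0,0,0,1],
    [0,0,0,0,0,0,1]
  ]
}}

```text
clock: 6.23
tcp_pos: [0.569, -0.0654, 0.117]
orientation: [-0.322, -3.125, 0.0]
contact_force: [-0.0, -1.0, 0.4]
grip_width: 0.0855
gripper_force: 0.0
```

```bash
python3 rem.py .01 .042 .117
python3 - <<'E'
from bench import *
import cv2
a=[]
for n,s in(("side",(slice(140,240),slice(185,285))),("top",(slice(120,220),slice(210,310)))):
    a.append(cv2.resize(grab_frame(n)[s],(400,400),interpolation=2))
cv2.imwrite("pics/f.png",cv2.hconcat(a))
E
```

```text
t 6.23 easel tcp [-0.0068  0.041   0.117 ] shift [-0.0168  0.0011  0.    ] turn [-0.001 -0.005 -0.012] F [-0.2 -1.  -0.4]
```

View pics/f.png

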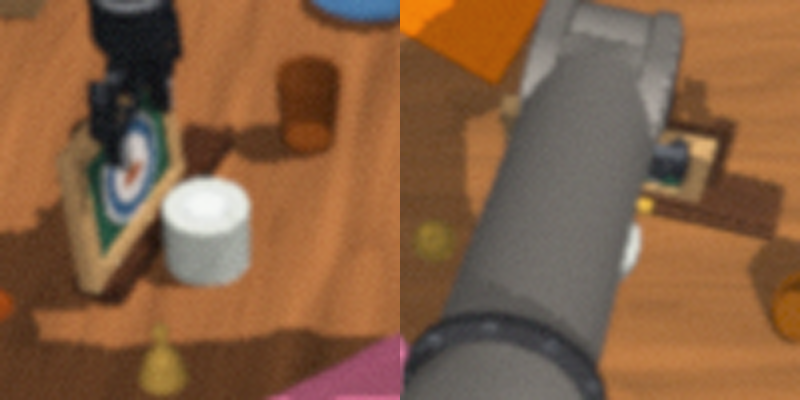

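The picture has fallen back onto the posts, with no contact force left: in the side half its face shows at (130,170). The brass mark shows at (645,205) in the top half. I'll retreat forward, go up, and move round to the +y side.

>>> {"method": "apply_moves", "body": {
  "moves": [
    [0,0,0,0.015,0,0,1],
    [0,0,0,0.02,0,0,1],
    [0,0,0,0.02,0,0,1],
    [0,0,0,0,0,-0.03,1],
    [0,0,0,0,0,-0.03,1],
    [0,0,0,0,0,-0.03,1],
    [0,0,0,0,0,-0.03,1],
    [0,0,0,0,0.02,-0.01,1]
  ]
}}

```text
clock: 7.0
tcp_pos: [0.5206, -0.0388, 0.2518]
orientation: [0.331, 3.118, -0.0]
contact_force: [0.1, -0.1, 0.2]
grip_width: 0.0853
gripper_force: 0.0
```

>>> {"method": "apply_moves", "body": {
  "moves": [
    [0,0,0,0,0.03,0,1],
    [0,0,0,0,0.03,0,1],
    [0,0,0,0,0.035,0,1],
    [0,0,0,0,0.035,0,1],
    [0,0,0,0,0.035,0,1],
    [0,0,0,0,0.02,0,1],
    [0,0,0,0,0,0,1],
    [0,0,0,0,0,0,1]
  ]
}}

```text
clock: 7.67
tcp_pos: [0.5568, 0.1477, 0.2469]
orientation: [-0.318, -3.125, 0.001]
contact_force: [-0.7, -0.2, -0.4]
grip_width: 0.0856
gripper_force: 0.0
```

```bash
python3 rem.py .018 .225 .065
python3 - <<'E'
from bench import *
import cv2
a=[]
for n,s in(("side",(slice(140,240),slice(185,285))),("top",(slice(130,210),slice(210,310)))):
    i=grab_frame(n);cv2.imwrite(f"pics/raw_{n}.png",i);a.append(cv2.resize(i[s],(400,400) if n=="side" else (500,400),interpolation=2))
a[0]=a[0][:,:300]
cv2.imwrite("pics/g.png",cv2.hconcat(a))
for n in("side","top"):print([(round(d["p"],2),[round(x) for x in d["extent"]]) for d in silhouettes("picture",n)])
E
```

```text
t 7.67 easel tcp [-0.062   0.2472  0.2469] shift [-0.08   -0.0222  0.1819] turn [-0.004 -0.005  0.014] F [ 0.6 -0.4  0.4]
[(0.93, [217, 183, 32, 59]), (0.8, [154, 222, 66, 48]), (0.75, [328, 169, 38, 36]), (0.66, [280, 248, 69, 48])]
[(0.95, [225, 112, 57, 54]), (0.94, [260, 162, 51, 18]), (0.76, [219, 228, 33, 53]), (0.6, [330, 267, 51, 41])]
```

View pics/g.png

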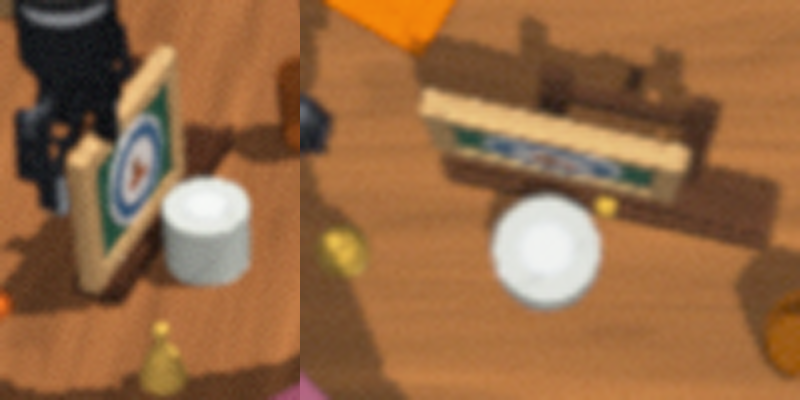

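The picture leans back on the posts, about 40 mm off to +y. In the top half its top corners are at (428,90) and (690,147) and the mark is at (606,206).

```bash
cat > m.py <<'E'
from h import *
e=np.load("easel.npy",allow_pickle=True).astype(float)
c,k=np.cos(e[2]),np.sin(e[2])
def E(p): d=p[:2]-e[:2];return np.round([c*d[0]+k*d[1],-k*d[0]+c*d[1]],4)
t=lambda u,v,z:E(back(210+(u-300)/5-.4,130+v/5-.4,z,"top"))
s=lambda u,v,z:E(back(185+u/4-.4,140+v/4-.4,z,"side"))
E
python3 - <<'E'
from m import *
for n,p in(("bL",t(428,88,.166)),("bR",t(690,146,.166)),("fL",t(422,116,.17)),("fR",t(685,168,.17)),("mark",t(606,206,.028)),("ledgeR front",t(768,247,.02)),("ledgeR back",t(778,182,.02)),("ledgeL front",t(445,178,.03)),("teal",t(547,248,.065)),
 ("s fL",s(92,160,.17)),("s bL",s(70,155,.166)),("s fR",s(178,60,.17))):print(n,p)
E
```

```text
bL [0.0111 0.1368]
bR [ 0.0093 -0.0507]
fL [-0.0099  0.1361]
fR [-0.0074 -0.0504]
mark [-0.0208 -0.0014]
ledgeR front [-0.0244 -0.1308]
ledgeR back [ 0.0272 -0.128 ]
ledgeL front [-0.0259  0.1252]
teal [-0.0676  0.0349]
s fL [-0.0044  0.1287]
s bL [0.019 0.125]
s fR [-0.0122 -0.0341]
```

That shows the top back edge at easel x of about 0.010, where the posts would put it near 0.045–0.05. So the picture is only upright, not yet leaning on the posts. I'll go back and push it further.

>>> {"method": "apply_moves", "body": {
  "moves": [
    [0,0,0,0,-0.035,0,1],
    [0,0,0,0,-0.035,0,1],
    [0,0,0,0,-0.035,0,1],
    [0,0,0,0,-0.035,0,1],
    [0,0,0,0,-0.035,0,1],
    [0,0,0,0,-0.03,0,1],
    [0,0,0,0,0,0,1],
    [0,0,0,0,0,0,1]
  ]
}}

```text
clock: 8.53
tcp_pos: [0.5145, -0.0574, 0.2477]
orientation: [0.332, 3.123, 0.0]
contact_force: [0.8, -0.3, 0.5]
grip_width: 0.0853
gripper_force: 0.0
```

>>> {"method": "apply_moves", "body": {
  "moves": [
    [0,0,0,0,0,0.03,1],
    [0,0,0,0,0,0.03,1],
    [0,0,0,0,0,0.03,1],
    [0,0,0,0,0,0.03,1],
    [0,0,0,0,0,0.01,1],
    [0,0,0,-0.01,0,0,1],
    [0,0,0,-0.01,0,0,1],
    [0,0,0,0,0,0,1]
  ]
}}

```text
clock: 9.2
tcp_pos: [0.5392, -0.0587, 0.1194]
orientation: [0.321, 3.12, 0.0]
contact_force: [0.5, 0.8, 1.0]
grip_width: 0.0856
gripper_force: 0.0
```

```bash
python3 rem.py .01 .042 .117
```

```text
t 9.2 easel tcp [-0.0374  0.0415  0.1194] shift [-0.0474  0.0005  0.0027] turn [ 0.007  0.053 -0.011] F [-0.3  0.9 -1. ]
```

>>> {"method": "apply_moves", "body": {
  "moves": [
    [0,0.05,0,-0.004,0,0,1],
    [0,0,0,-0.004,0,0,1],
    [0,0,0,-0.004,0,0,1],
    [0,0,0,-0.004,0,0,1],
    [0,0,0,-0.004,0,0,1],
    [0,0,0,-0.004,0,0,1],
    [0,0,0,-0.004,0,0,1],
    [0,0,0,-0.003,0,0,1]
  ]
}}

```text
clock: 9.87
tcp_pos: [0.5657, -0.0648, 0.1171]
orientation: [-0.321, -3.12, -0.001]
contact_force: [-1.2, 0.9, 0.6]
grip_width: 0.0855
gripper_force: 0.2
```

>>> {"method": "apply_moves", "body": {
  "moves": [
    [0,0,0,-0.003,0,0,1],
    [0,0,0,-0.003,0,0,1],
    [0,0,0,-0.003,0,0,1],
    [0,0,0,-0.002,0,0,1],
    [0,0,0,-0.002,0,0,1],
    [0,0,0,-0.002,0,0,1],
    [0,0,0,0,0,0,1],
    [0,0,0,0,0,0,1]
  ]
}}

```text
clock: 10.53
tcp_pos: [0.5799, -0.0678, 0.117]
orientation: [-0.322, -3.12, -0.001]
contact_force: [0.2, -0.8, -0.0]
grip_width: 0.0852
gripper_force: 0.0
```

```bash
python3 rem.py .01 .042 .117
python3 - <<'E'
from bench import *
import cv2
grab_frame("side");print([(round(d["p"],2),[round(x) for x in d["extent"]]) for d in silhouettes("picture","side")])
E
```

```text
t 10.53 easel tcp [0.0043 0.0409 0.117 ] shift [-0.0057  0.0011 -0.    ] turn [-0.    -0.051 -0.013] F [-0.3 -0.7  0. ]
[(0.91, [281, 248, 71, 51]), (0.89, [212, 190, 37, 47]), (0.73, [154, 223, 66, 47]), (0.57, [326, 170, 36, 36])]
```

>>> {"method": "apply_moves", "body": {
  "moves": [
    [0,0,0,-0.002,0,0,1],
    [0,0,0,-0.002,0,0,1],
    [0,0,0,-0.002,0,0,1],
    [0,0,0,-0.001,0,0,1],
    [0,0,0,0,0,0,1],
    [0,0,0,0,0,0,1],
    [0,0,0,0,0,0,1],
    [0,0,0,0,0,0,1]
  ]
}}

```text
clock: 11.3
tcp_pos: [0.5867, -0.0692, 0.117]
orientation: [-0.322, -3.12, -0.001]
contact_force: [-1.7, -0.2, 0.8]
grip_width: 0.0853
gripper_force: 0.6
```

```bash
python3 rem.py .01 .042 .117
```

```text
t 11.3 easel tcp [0.0112 0.0409 0.117 ] shift [0.0012 0.0011 0.    ] turn [ 0.    -0.051 -0.013] F [ 1.7 -0.6 -0.8]
```

Light steady contact (1.7 N) at the predicted rest position. I'll retreat and move round again.

>>> {"method": "apply_moves", "body": {
  "moves": [
    [0,0,0,0.01,0,0,1],
    [0,0,0,0.025,0,0,1],
    [0,0,0,0.03,0,0,1],
    [0,0,0,0,0,-0.03,1],
    [0,0,0,0,0,-0.03,1],
    [0,0,0,0,0,-0.03,1],
    [0,0,0,0,0,-0.03,1],
    [0,0,0,0,0.02,-0.01,1]
  ]
}}

```text
clock: 11.97
tcp_pos: [0.5287, -0.0407, 0.2519]
orientation: [0.332, 3.123, 0.001]
contact_force: [0.7, -0.9, 0.3]
grip_width: 0.0856
gripper_force: 0.0
```

>>> {"method": "apply_moves", "body": {
  "moves": [
    [0,0,0,0,0.03,0,1],
    [0,0,0,0,0.03,0,1],
    [0,0,0,0,0.035,0,1],
    [0,0,0,0,0.035,0,1],
    [0,0,0,0,0.035,0,1],
    [0,0,0,0,0.02,0,1],
    [0,0,0,0,0,0,1],
    [0,0,0,0,0,0,1]
  ]
}}

```text
clock: 12.63
tcp_pos: [0.565, 0.1458, 0.247]
orientation: [-0.317, -3.12, -0.0]
contact_force: [-0.2, 0.5, -0.6]
grip_width: 0.0851
gripper_force: 0.0
```

```bash
cat > look.py <<'E'
from m import *;from bench import *
import cv2
i=grab_frame("top");cv2.imwrite("pics/raw_top2.png",i)
for d in silhouettes("picture","top"):
    if abs(d["extent"][1]-160)<12 and abs(d["extent"][0]-265)<25:
        q,_=cv2.findContours(d["mask"].astype("uint8"),0,1);q=max(q,key=cv2.contourArea)[:,0].astype(float)
        E3=np.array([E(back(u,v,.168,"top")) for u,v in q]);print(round(d["p"],2),"x",E3[:,0].min(),E3[:,0].max(),"y",E3[:,1].min(),E3[:,1].max())
        b=E3[E3[:,0]>E3[:,0].max()-.02]; print("top edge y",b[:,1].min(),b[:,1].max(),b[:,1].mean())
# tan top-edge strip by colour
h=cv2.cvtColor(cv2.resize(i,None,fx=5,fy=5,interpolation=2)[650:1050,1050:1550],cv2.COLOR_BGR2HSV)
m=cv2.inRange(h,(10,40,165),(26,140,255));n,l,st,ce=cv2.connectedComponentsWithStats(m)
for j in range(1,n):
    if st[j,4]>800:
        pt=np.argwhere(l==j)[:,::-1].astype("float32");bx=cv2.boxPoints(cv2.minAreaRect(pt));print(st[j,4],[t(u+300,v,.168).tolist() for u,v in bx])
E
python3 look.py; python3 rem.py .018 .225 .065
```

```text
0.84 x -0.0314 0.0463 y -0.0505 0.1352
top edge y -0.0505 0.1352 0.04418813559322034
12645 [[-0.0297, 0.1387], [0.0489, 0.1395], [0.0479, -0.0503], [-0.0302, -0.0502]]
t 12.73 easel tcp [-0.0528  0.2444  0.2473] shift [-0.0718 -0.0191  0.1819] turn [-0.008 -0.05  -0.026] F [-0.1 -0.3 -0.6]
```

Now it really leans on the posts: the top back edge is at x ≈ 0.047 and the centre at y ≈ +0.044. I'll descend beside the +y edge.

>>> {"method": "apply_moves", "body": {
  "moves": [
    [0,0,0,-0.03,-0.01,0,1],
    [0,0,0,-0.025,-0.009,0,1],
    [0,0,0,-0.015,0,0,1],
    [0,0,0,0,0,0.03,1],
    [0,0,0,0,0,0.035,1],
    [0,0,0,0,0,0.035,1],
    [0,0,0,0,0,0.035,1],
    [0,0,0,0,0,0,1]
  ]
}}

```text
clock: 13.4
tcp_pos: [0.6245, 0.1091, 0.1055]
orientation: [-0.324, -3.109, 0.007]
contact_force: [-1.5, -0.1, -0.2]
grip_width: 0.0854
gripper_force: 0.0
```

>>> {"method": "apply_moves", "body": {
  "moves": [
    [0,0,0,0,0,0.025,1],
    [0,0,0,0,0,0.02,1],
    [0,0,0,0,0,0,1],
    [0,0,0,0,-0.004,0,1],
    [0,0,0,0,-0.004,0,1],
    [0,0,0,0,-0.004,0,1],
    [0,0,0,0,-0.004,0,1],
    [0,0,0,0,0,0,1]
  ]
}}

```text
clock: 14.07
tcp_pos: [0.6272, 0.0958, 0.0687]
orientation: [-0.323, -3.122, -0.003]
contact_force: [1.1, 1.3, 0.4]
grip_width: 0.0854
gripper_force: 0.0
```

```bash
python3 rem.py .018 .1515 .065
```

```text
t 14.07 easel tcp [0.0174 0.2107 0.0687] shift [-0.0007 -0.0592  0.0036] turn [ 0.014 -0.025 -0.02 ] F [-0.9  1.5 -0.4]
```

>>> {"method": "apply_moves", "body": {
  "moves": [
    [0,0,0,0,-0.004,0,1],
    [0,0,0,0,-0.004,0,1],
    [0,0,0,0,-0.004,0,1],
    [0,0,0,0,-0.004,0,1],
    [0,0,0,0,-0.004,0,1],
    [0,0,0,0,-0.004,0,1],
    [0,0,0,0,-0.004,0,1],
    [0,0,0,0,-0.004,0,1]
  ]
}}

```text
clock: 14.73
tcp_pos: [0.6193, 0.0644, 0.0668]
orientation: [-0.322, -3.119, -0.001]
contact_force: [0.8, 3.3, 0.9]
grip_width: 0.0854
gripper_force: 0.0
```

```bash
python3 rem.py .018 .1515 .065; python3 look.py
```

```text
t 14.73 easel tcp [0.016  0.1783 0.0668] shift [-0.002  -0.0268  0.0018] turn [-0.002 -0.055 -0.015] F [-0.1  3.4 -0.9]
0.65 x -0.0376 0.0473 y -0.0839 0.1005
top edge y -0.0831 0.1002 0.010064285714285717
13781 [[-0.0342, 0.1041], [0.0496, 0.1031], [0.0445, -0.0881], [-0.0387, -0.0861]]
```

>>> {"method": "apply_moves", "body": {
  "moves": [
    [0,0,0,0,-0.003,0,1],
    [0,0,0,0,-0.003,0,1],
    [0,0,0,0,0,0,1],
    [0,0,0,0,0,0,1],
    [0,0,0,0,0,0,1],
    [0,0,0,0,0,0,1],
    [0,0,0,0,0,0,1],
    [0,0,0,0,0,0,1]
  ]
}}

```text
clock: 15.5
tcp_pos: [0.6183, 0.0586, 0.0669]
orientation: [-0.322, -3.12, -0.0]
contact_force: [-0.3, -0.0, -0.3]
grip_width: 0.0855
gripper_force: 0.0
```

```bash
python3 rem.py .018 .1515 .065; python3 look.py
python3 - <<'E'
import cv2
i=cv2.imread("pics/raw_top2.png")[130:200,220:320]
cv2.imwrite("pics/i.png",cv2.resize(i,None,fx=8,fy=8,interpolation=2))
E
```

```text
t 15.5 easel tcp [0.0163 0.1724 0.0669] shift [-0.0018 -0.0209  0.0019] turn [-0.005 -0.051 -0.016] F [ 0.3 -0.1  0.3]
13806 [[-0.0353, 0.0978], [0.0494, 0.0964], [0.0436, -0.095], [-0.0406, -0.0927]]
```

View pics/i.png

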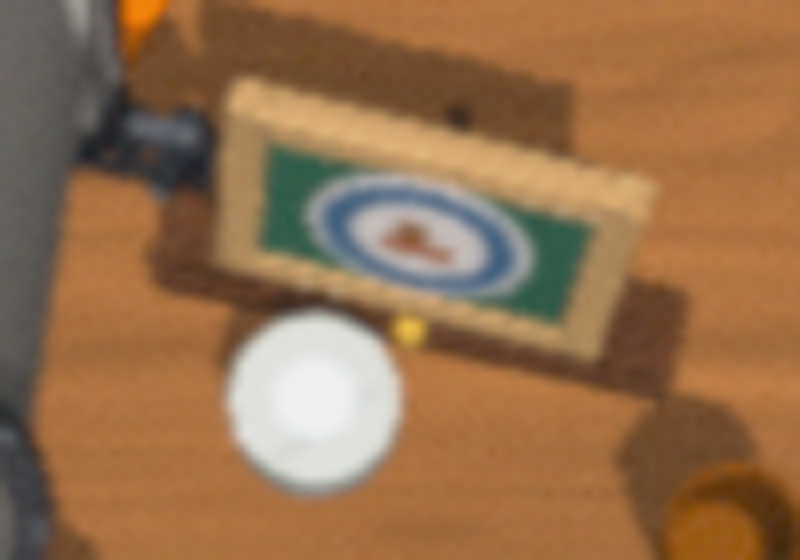

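The picture leans on the posts with its foot at (215,262)–(597,362), nearly centred. The mark is at (409,331), and the picture is yawed slightly. I'll quantify both.

```bash
cat > q.py <<'E'
from m import *
w=lambda u,v,z:E(back(220+u/8-.44,130+v/8-.44,z,"top"))
for n,p in(("botL",w(215,262,.027)),("botR",w(597,362,.027)),("topbackL",w(235,78,.166)),("topbackR",w(658,180,.166)),("topfrontL",w(225,112,.17)),("topfrontR",w(650,213,.17)),("mark",w(409,331,.028)),("ledgeR",w(668,395,.01)),("ledgeL",w(155,287,.01)),("ledgeRb",w(688,288,.02)),
 ("plateellL",w(305,220,.1)),("plateellR",w(535,270,.1))):print(n,p)
E
python3 q.py
```

```text
botL [-0.0079  0.0981]
botR [-0.0169 -0.0929]
topbackL [0.0486 0.0958]
topbackR [ 0.0429 -0.0941]
topfrontL [0.032  0.0965]
topfrontR [ 0.027  -0.0934]
mark [-0.0214 -0.0011]
ledgeR [-0.0226 -0.1311]
ledgeL [-0.0232  0.1257]
ledgeRb [ 0.0292 -0.129 ]
plateellL [0.0068 0.0559]
plateellR [ 0.0062 -0.0521]
```

About 3 mm remain, so one last nudge.

>>> {"method": "apply_moves", "body": {
  "moves": [
    [0,0,0,0,-0.002,0,1],
    [0,0,0,0,-0.001,0,1],
    [0,0,0,0,0,0,1],
    [0,0,0,0,0,0,1],
    [0,0,0,0,0,0,1],
    [0,0,0,0,0,0,1],
    [0,0,0,0,0,0,1],
    [0,0,0,0,0,0,1]
  ]
}}

```text
clock: 16.27
tcp_pos: [0.6178, 0.0563, 0.067]
orientation: [-0.321, -3.12, -0.001]
contact_force: [0.3, 3.4, -0.4]
grip_width: 0.0851
gripper_force: 0.0
```

```bash
python3 rem.py .018 .1515 .065; python3 look.py
```

```text
t 16.27 easel tcp [0.0163 0.1701 0.067 ] shift [-0.0018 -0.0186  0.002 ] turn [ 0.002 -0.049 -0.01 ] F [0.4 3.4 0.4]
0.79 x -0.0398 0.0482 y -0.0962 0.0907
top edge y -0.094 0.0907 0.0009627118644067798
0.62 x -0.0523 -0.0047 y -0.1184 0.1122
top edge y -0.1175 0.1118 -0.005810344827586207
13818 [[-0.0349, 0.096], [0.0492, 0.0941], [0.0424, -0.0962], [-0.0411, -0.0934]]
```

>>> {"method": "apply_moves", "body": {
  "moves": [
    [0,0,0,0,-0.001,0,1],
    [0,0,0,0,0,0,1],
    [0,0,0,0,0,0,1],
    [0,0,0,0,0.01,0,1],
    [0,0,0,0,0.02,0,1],
    [0,0,0,0,0.03,0,1],
    [0,0,0,0,0,-0.03,1],
    [0,0,0,0,0,-0.03,1]
  ]
}}

```text
clock: 17.03
tcp_pos: [0.6284, 0.1161, 0.1254]
orientation: [-0.316, -3.116, 0.002]
contact_force: [0.0, -0.7, 0.4]
grip_width: 0.0854
gripper_force: 0.0
```

>>> {"method": "apply_moves", "body": {
  "moves": [
    [0,0,0,0,0,-0.03,1],
    [0,0,0,0,0,-0.03,1],
    [0,0,0,0,0,-0.03,1],
    [0,0,0,0,0.03,-0.02,1],
    [0,0,0,0,0.04,0,1],
    [0,0,0,0,0.03,0,1],
    [0,0,0,0,0,0,1],
    [0,0,0,0,0,0,1]
  ]
}}

```text
clock: 17.7
tcp_pos: [0.6504, 0.2142, 0.2361]
orientation: [-0.315, -3.119, 0.0]
contact_force: [-0.3, -1.2, 0.8]
grip_width: 0.0854
gripper_force: 0.0
```

```bash
python3 rem.py .018 .1515 .065; python3 look.py
python3 - <<'E'
import cv2
from bench import *
i=cv2.imread("pics/raw_top2.png")[130:205,220:320]
j=grab_frame("side")[145:240,180:255]
cv2.imwrite("pics/j.png",cv2.hconcat([cv2.resize(i,(500,375),interpolation=2),cv2.resize(j,(296,375),interpolation=2)]))
E
```

```text
t 17.7 easel tcp [0.0162 0.3313 0.2361] shift [-0.0024 -0.1796  0.1713] turn [-0.007 -0.06   0.023] F [ 0.1 -1.2 -0.8]
0.77 x -0.0405 0.0482 y -0.0947 0.0926
top edge y -0.094 0.0926 0.001261403508771931
14473 [[-0.0356, 0.0953], [0.0493, 0.0938], [0.0434, -0.0984], [-0.0409, -0.096]]
```

View pics/j.png

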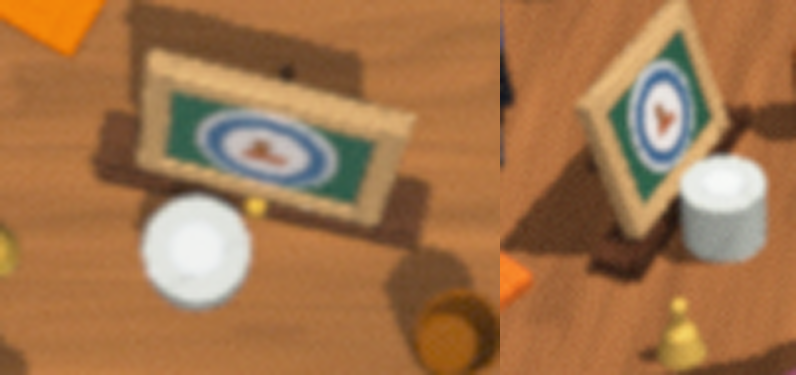

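The picture leans back on the posts, centred on the mark at (257,206). The tealight at (197,250), the bell and the votive are in place, and the arm is clear.

```bash
python3 -c "
from bench import order
print(order.hand_in())"
```

```text
the job is handed in; nothing more can be done
None
```

The job is handed in: the picture leans back on the easel posts, centred on the brass mark to within about 2 mm by the camera with a slight yaw of about 2°, and no other object was touched; the first push left it only upright, so I pushed its top back a second time before sliding it.

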